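# Square a carton under the scan head

### The arm

A 6-joint arm with a two-finger parallel gripper is mounted at the origin on the work surface. World frame = base frame: x ahead of the robot, y to its left, z up, the work surface at z = 0. Lengths are in m, angles in degrees, forces in N, time in s.
With the tool pointing down it reaches from about 0.3 to 0.775 m from the base axis. Payload 14.6 kg.
Tool frame: the origin (TCP) lies between the finger pads; the fingertips stand 22 mm ahead of it and the grasp point (between the pads) lies 3 mm ahead of it; z points along the fingers, y is the line along which they close (so a half turn about z gives the same grasp; the last joint's range is limited). The gripper opens to 94 mm and grips with 3 to 60 N. Pads are 16 mm wide; open, the fingers measure 119 mm over their backs; the gripper's body (75 mm by 177 mm) begins 78 mm behind the grasp point.
Start: joints at [60.413, 17.183, 87.147, -0, 75.671, -3.816], TCP at [0.239, 0.495, 0.227] pointing down, gripper open.
Joint ranges: [-173.82, 173.82], [-45.26, 126.66], [13.44, 144.39], [-59.66, 239.66], [0, 175.72], [-146.38, 146.38]. Speed limits (degrees/s): [127.2, 127.2, 147.25, 180, 180, 180].

### API

Orientations are given as [roll, pitch, yaw] about the fixed x, y, z axes, in that order (R = Rz(yaw) Ry(pitch) Rx(roll)).
In Python, from workcell import state, eyes, ticket, nets gives the robot as it stands. The module is installed in compiled form; this text tells all that it offers.
- The arm moves only by the tool carry_out, never from a script. Its argument "commands" is a list of rows, each an object with "linear": the shift along the tool's x, y, z as a fraction of full scale, a list of three; "delta_rot": the turn, a rotation vector about the tool's x, y, z as a fraction of full scale, a list of three; "gripper": the opening, from -1 (shut) to 1 (fully open). In form: [{"linear": [tx, ty, tz], "delta_rot": [wx, wy, wz], "gripper": gripper}, ...]. A call has 1 to 5 rows; each row is the pose to reach, as a shift and turn from the pose commanded when the call began, along the tool's axes at that moment; what a row does not reach only later rows make up. Full scale, the value 1, is 0.25 m for a shift and 90 degrees for a turn. A row lasts 1/10 s, in which the tool goes at most 50 mm and 8.59 degrees, less where a joint would pass 70% of its speed; a pose out of reach is approached as far as the arm can. A call with a number of a shift or a turn outside -1 to 1 is refused whole. A call with a gripper value outside its range is refused whole. The fingers move at their own pace and stop on an object; "newtons" is the grip in N (left out, the last holds). Time passes only in rows, so rows that repeat a pose let the fingers close. It gives the time, the measured TCP pose, the force, the opening and the grip force at its end, in the units of the state.
- state(): the state, without advancing time (a new reading comes with each control period).
- eyes.grab_frame(name): name is "side" or "top"; returns the picture (420x560x3 uint8, red, green, blue); there is no depth.
- eyes.camera_model(name): a dict with "intrinsics" (3x3 intrinsics, pixels), "dist" ([k1, k2, p1, p2, k3] as OpenCV has them; the pictures are not rectified), "cam_to_world" (4x4, takes a point from camera to world coordinates). Camera axes: x right, y up, looking along -z (the intrinsics and any distortion apply to the point x, -y, -z); pixel columns grow to the right and rows downward; lengths in m; the calibration is good to about 2 mm. A picture is of the moment at which its call begins. camera_model takes no time and is no camera call.
- ticket.finish_job(): hands the job in; it is judged then, once.
Trained networks look in the newest picture that a camera, given by its name, has taken for a name from the list of things; names that differ only in an ending like _2 or _b are one class to them, and where a whole thing is asked for, a point or a joint stands for the part that bears it (a point fixed in the world has none). Each returns a list of dicts, best first, with "conf" (0 to 1); they miss things now and then, are a little off and sometimes report something else, mostly with a low value. They report only what shows in the picture. A call takes as long as a camera call.
- nets.boxes_of(camera, name): "centre" ([x, y, z] in m, in world coordinates, good to about 4 mm: the middle of the surface that is visible of it).
- nets.regions_of(camera, name): "mask" (420x560 bool, what is visible of it).
The state is a dict: "time": time; "joint_pos": joint angles; "joint_vel": joint speeds; "tau": joint torques, N m; "ee_pos": TCP position; "tool_rot": TCP orientation; "contact_force": force on the tool from outside, world axes, zero at the start; "torque": the same for the moment, N m; "grip_width": finger opening in m; "gripper_force": force on a finger pad.
Only numpy, scipy, OpenCV 4.12 (cv2) and the standard library are available. Lean on these libraries where they do the work, as an engineer would, in place of code of your own. Each camera call takes 0.05 s, during which the arm holds its last target. There are 200 camera calls.

### The job

Clear the roll of packing tape off the steel platform and lay it flat in the tote that already holds a tape roll. Then set the long carton down on the open front part of the platform, let go of it, and push it under the scan head until it sits flush against both the rear stop and the end stop. Do not bump the scan head, and leave the other things on the bench where they are.

Things in the scene. Friction and masses are not known exactly. Their poses are not given: they have to be found in the camera images.
- carton: closed brown cardboard box, 60 (x) x 160 (y) x 55 (z) mm, 0.35 kg; it starts lying on the bench to the right of the platform. Origin: centre of its underside, z up, y along its 160 mm length. Either end may face the end stop.
- tape: roll of brown packing tape lying flat: ring of outer diameter 96, inner diameter 72, height 48 mm (wall 12 mm); it starts on the open front part of the platform. Origin: centre of its underside, z is its axis.
- platform: fixed steel plate 260 (x) x 300 (y) x 25 (z) mm, turned a little about the vertical. Origin: centre of its underside; +x to the rear, away from the robot. On it two stops, 12 mm thick, 30 mm high: rear stop, inner face x = +100, from y = -45 to +112 mm; end stop, inner face y = +100, from x = -40 to +112 mm. The open front part is x -130 to +40 mm.
- stop_corner (a point): the inner corner of the two stops at the plate's top: (100, 100, 25) mm in the platform's frame, same axes (rear stop towards +x, end stop towards +y). A carton flush with both has its length along y and its centre 30 mm before this corner in x and 80 mm in y.
- scanhead: fixed grey beam over the place where the carton must go; its frame is the platform's, raised 25 mm to the plate's top. Beam: x 45 to 89, y -60 to +145, z 105 to 150 mm; its post, 40 x 26 mm, stands outside the end stop at (67, 132) mm. 105 mm lie between plate and beam: a vertical gripper does not fit under it, a tilted one does.
- tape_tote: fixed open grey tote 150 (x) x 250 (y) x 50 (z) mm, walls and floor 5 mm; a tape roll like the loose one is fixed in its +y half, centred at y = +70 mm; the -y half is free. Origin: centre of its underside.
- box_tote: the same tote, but with two small cartons fixed in its +y half; not used. Origin: centre of its underside.
- penpot: bystander: steel pot with pens, diameter 64, height 90 mm (pens to 135 mm). Origin: centre of its underside.
- dispenser: bystander: bench tape dispenser 160 x 55 x 82 mm. Origin: centre of its underside.
- scanner: bystander: hand-held code scanner lying down, 170 x 45 x 30 mm. Origin: under the middle of its head.

How it is judged (in metres and radians):
On the way, in this order (a step that is already met when the one before it is completed fails the run):
1. the loose tape roll lies flat on the floor of the tote with the tape roll, released (x of tape in the frame of tape_tote between -0.07 and 0.07 m and y of tape in the frame of tape_tote between -0.12 and 0.03 m and z of tape in the frame of tape_tote below 0.012 m and angle between tape's own z axis and vertical below 0.15 rad and contact force between the fingers and tape below 0.1 N), for 0.2 s.
2. the carton stands flat on the platform in front of the scan head (its centre at least 50 mm in front of where it must end), released (x of carton in the frame of platform between -0.13 and 0.02 m and y of carton in the frame of platform between -0.15 and 0.1 m and z of carton in the frame of platform between 0.022 and 0.029 m and angle between carton's own z axis and vertical below 0.05 rad and contact force between the fingers and carton below 0.1 N), for 0.2 s.
At the end, for the whole second after the job is handed in: The carton stands upright on the plate, within 3 mm of flush against both the rear stop and the end stop and square to them within 0.03 rad; the loose tape roll lies flat on the floor of the tote that holds the other tape roll (within 0.15 rad); both are at rest (x of carton in the frame of platform between 0.067 and 0.073 m and y of carton in the frame of platform between 0.017 and 0.023 m and z of carton in the frame of platform between 0.022 and 0.029 m and angle between the y axis of carton and the y axis of platform, either way round below 0.03 rad and angle between carton's own z axis and vertical below 0.05 rad and linear speed of each of carton, tape below 0.01 m/s and x of tape in the frame of tape_tote between -0.07 and 0.07 m and y of tape in the frame of tape_tote between -0.12 and 0.03 m and z of tape in the frame of tape_tote below 0.012 m and angle between tape's own z axis and vertical below 0.15 rad); the robot touches nothing.
It fails at once if the scan head is bumped (by more than 3 N) (contact force between anything else and scanhead above 3 N).
It fails at once if a bystander is moved by more than 30 mm (distance of any of penpot, dispenser, scanner from where it was at the start of the episode above 0.03 m).
It also fails if it takes over 72 s, if anything falls off the work surface, if the arm or the gripper's body presses on something with over 40 N, if the wrist force passes 120 N, or if a joint passes its speed limit or range.

## Working session

There is one attempt and no reset: what is moved stays moved. The work goes in short steps, Python scripts to look and compute and a tool call to move; the robot and the scene stay as the last step left them, time stands still between calls to the robot, and variables do not carry over. Pictures are saved under pics/ and viewed, at most 10 in all, crops included, and the job is handed in when it is done.

Besides the shell and the picture viewer there is one more tool, called as a command line: name --argument value ..., lists and objects as JSON in quotes. carry_out: Moves the arm, as the interface text tells. Shift numbers are shares of 0.25 m and turn numbers shares of 90 degrees, none past 1 either way. Its arguments: {"type":"object","properties":{"commands":{"type":"array","items":{"type":"object","properties":{"linear":{"type":"array","items":{"type":"number"}},"delta_rot":{"type":"array","items":{"type":"number"}},"gripper":{"type":"number"}}}},"newtons":{"type":"number"}},"required":["commands"]}

```bash
mkdir -p pics
cat > h.py <<'E'
import numpy as np, cv2
from scipy.spatial.transform import Rotation as R
from workcell import state, eyes, ticket, nets
def proj(cam,P):
    m=eyes.camera_model(cam);T=np.linalg.inv(m["cam_to_world"]);P=np.atleast_2d(P)
    c=(P@T[:3,:3].T+T[:3,3])*[1,-1,-1]
    return cv2.projectPoints(c,np.zeros(3),np.zeros(3),np.array(m["intrinsics"]),np.array(m["dist"],float))[0][:,0]
def ray(cam,uv):
    m=eyes.camera_model(cam);T=np.array(m["cam_to_world"])
    n=cv2.undistortPoints(np.array(uv,float).reshape(-1,1,2),np.array(m["intrinsics"]),np.array(m["dist"],float))[:,0]
    d=np.c_[n[:,0],-n[:,1],-np.ones(len(n))]@T[:3,:3].T
    return T[:3,3],d
def onz(cam,uv,z):
    o,d=ray(cam,uv);return o+d*((z-o[2])/d[:,2])[:,None]
E
python3 - <<'E'
from h import *
for c in("side","top"):
    f=eyes.grab_frame(c);cv2.imwrite(f"pics/{c}0.png",f[:,:,::-1])
    T=np.array(eyes.camera_model(c)["cam_to_world"]);print(c,T[:3,3].round(3),-T[:3,2].round(3))
    for n in("carton","tape","platform","scanhead","tape_tote","box_tote","penpot","dispenser","scanner"):
        print(n,[(np.round(d["centre"],3).tolist(),round(d["conf"],2)) for d in nets.boxes_of(c,n)])
print(state())
E
```

```text
side [ 0.062 -0.879  1.067] [ 0.373  0.615 -0.695]
carton [([0.395, 0.374, 0.019], 0.57), ([0.498, -0.332, 0.055], 0.56)]
tape [([0.569, 0.003, 0.059], 0.98), ([0.585, 0.368, 0.025], 0.69)]
platform [([0.582, -0.046, 0.027], 0.96)]
scanhead [([0.655, 0.04, 0.175], 0.72)]
tape_tote [([0.394, 0.37, 0.018], 0.95)]
box_tote [([0.584, 0.364, 0.026], 0.92)]
penpot [([0.717, 0.276, 0.068], 0.84)]
dispenser [([0.731, -0.322, 0.03], 0.71)]
scanner [([0.774, -0.015, 0.022], 0.7)]
top [0.308 0.02  1.465] [ 0.213  0.008 -0.977]
carton [([0.501, -0.32, 0.058], 0.75)]
tape [([0.572, 0.024, 0.072], 0.94)]
platform [([0.574, -0.011, 0.03], 0.94)]
scanhead [([0.662, 0.05, 0.174], 0.69)]
tape_tote [([0.396, 0.372, 0.005], 0.77)]
box_tote [([0.582, 0.369, 0.002], 0.72)]
penpot [([0.727, 0.282, 0.062], 0.58)]
dispenser [([0.734, -0.295, 0.029], 0.97)]
scanner [([0.782, -0.003, 0.026], 0.83)]
{'time': 1.0, 'joint_pos': array([ 6.04115825e+01,  1.71828993e+01,  8.71435674e+01, -1.32126048e-03,
        7.56691462e+01, -3.81465687e+00]), 'joint_vel': array([ 0.02708025, -0.07283547,  0.05898405,  0.07258411,  0.10041275,
       -0.02844743]), 'tau': array([-2.51323290e-03, -5.31666219e+01, -3.52916586e+01,  7.07208412e-02,
        2.13366078e-02, -2.43279862e-05]), 'ee_pos': array([0.23915664, 0.49530297, 0.22747107]), 'tool_rot': array([1.79995708e+02, 1.56920571e-03, 1.54226566e+02]), 'contact_force': array([0.09728806, 0.12077569, 0.04827442]), 'torque': array([0.01243352, 0.00843153, 0.02531802]), 'gripper_force': 0.0, 'grip_width': 0.09406694244515387}
```

View pics/side0.png

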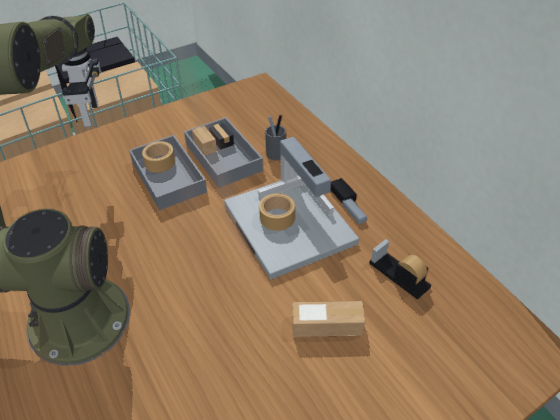

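View pics/top0.png

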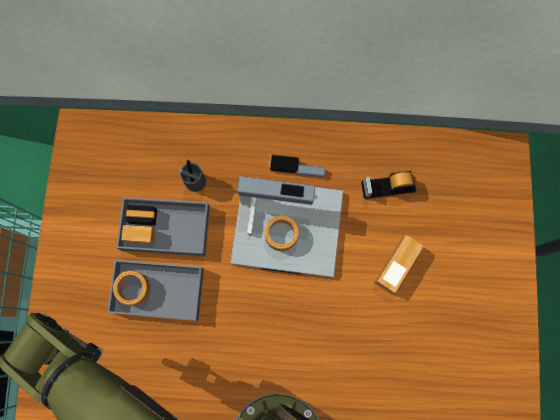

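```bash
cat > fit.py <<'E'
from h import *
from scipy.optimize import minimize
from scipy.spatial import ConvexHull
def box(x0,x1,y0,y1,z0,z1): return np.array([[x,y,z] for x in(x0,x1) for y in(y0,y1) for z in(z0,z1)])/1000
def cyl(r,h): a=np.linspace(0,2*np.pi,48,endpoint=False); return np.array([[r*np.cos(t),r*np.sin(t),z] for z in(0,h) for t in a])/1000
CARTON=[box(-30,30,-80,80,0,55)]; TAPE=[cyl(48,48)]
PLAT=[box(-130,130,-150,150,0,25),box(100,112,-45,112,25,55),box(-40,112,100,112,25,55),box(45,89,-60,145,130,175),box(47,87,119,145,0,175)]
TOTE=[box(-75,75,-125,125,0,50)]
def sil(cam,parts,p):
    S=4;im=np.zeros((420*S,560*S),np.uint8)
    c,s=np.cos(p[3]),np.sin(p[3]);Rz=np.array([[c,-s,0],[s,c,0],[0,0,1]])
    for P in parts:
        uv=((proj(cam,P@Rz.T+p[:3])+.5)*S-.5)
        cv2.fillConvexPoly(im,cv2.convexHull(np.round(uv*16).astype(np.int32)),1,shift=4)
    return im.reshape(420,S,560,S).mean((1,3))
def fit(masks,parts,p0,ign=None):
    def cost(q):
        p=np.r_[q[:3]/1000,q[3]/100]
        return sum(np.abs(sil(c,parts,p)-m)[~ign[c] if ign else slice(None)].sum() for c,m in masks.items())
    q=np.r_[np.array(p0[:3])*1000,p0[3]*100];
    for s in(8,2):
        r=minimize(cost,q,method="Nelder-Mead",options=dict(initial_simplex=np.vstack([q]+[q+s*e for e in np.eye(4)]),xatol=.03,fatol=.1));q=r.x
    return np.r_[q[:3]/1000,np.degrees(q[3]/100)].round(4),round(r.fun,1),[int(m.sum()) for m in masks.values()]
def near(cam,name,xy):  # mask whose centroid is nearest
    L=nets.regions_of(cam,name);uv=proj(cam,[[*xy,.03]])[0]
    return min((d["mask"] for d in L),key=lambda m:np.hypot(*(np.argwhere(m).mean(0)[::-1]-uv)))
E
python3 - <<'E'
from fit import *
cs=("side","top")
for c in cs: eyes.grab_frame(c)
M={n:{c:near(c,n,xy) for c in cs} for n,xy in dict(carton=(.5,-.325),tape=(.57,.015),platform=(.575,-.01),scanhead=(.66,.045),tape_tote=(.395,.371)).items()}
np.save("m.npy",M,allow_pickle=True)
print("carton",min((fit(M["carton"],CARTON,[.5,-.325,0,a]) for a in(-.6,0,.6)),key=lambda r:r[1]))
print("tape",fit(M["tape"],TAPE,[.57,.015,.025,0]))
U={c:cv2.morphologyEx((M["platform"][c]|M["scanhead"][c]|M["tape"][c]).astype(np.uint8),cv2.MORPH_CLOSE,np.ones((3,3))) for c in cs}
print("plat",fit(U,PLAT,[.58,-.01,0,0]))
T={c:cv2.morphologyEx(M["tape_tote"][c].astype(np.uint8),cv2.MORPH_CLOSE,np.ones((45,45))) for c in cs}
print("tote",fit(T,TOTE,[.395,.371,0,0]))
for c in cs: print(c,[fit({c:M["tape"][c]},TAPE,[.57,.015,.025,0]),fit({c:U[c]},PLAT,[.58,-.01,0,0]),fit({c:M["carton"][c]},CARTON,[.5,-.325,0,-.6])])
E
```

```text
carton (array([ 5.025000e-01, -3.223000e-01, -1.800000e-03, -1.208621e+02]), np.float64(173.0), [2506, 1334])
tape (array([ 0.5738,  0.0214,  0.0199, -0.5128]), np.float64(571.9), [1038, 588])Traceback (most recent call last):
  File "<stdin>", line 9, in <module>
  File "fit.py", line 22, in fit
    r=minimize(cost,q,method="Nelder-Mead",options=dict(initial_simplex=np.vstack([q]+[q+s*e for e in np.eye(4)]),xatol=.03,fatol=.1));q=r.x
    res = _minimize_neldermead(fun, x0, args, callback, bounds=bounds,
                               **options)
    fxcc = func(xcc)
    fx = function(np.copy(x), *(wrapper_args + args))
  File "fit.py", line 19, in cost
    return sum(np.abs(sil(c,parts,p)-m)[~ign[c] if ign else slice(None)].sum() for c,m in masks.items())
  File "fit.py", line 19, in <genexpr>
    return sum(np.abs(sil(c,parts,p)-m)[~ign[c] if ign else slice(None)].sum() for c,m in masks.items())
                      ~~~^^^^^^^^^^^
  File "fit.py", line 13, in sil
    uv=((proj(cam,P@Rz.T+p[:3])+.5)*S-.5)
         ~~~~^^^^^^^^^^^^^^^^^^
  File "h.py", line 5, in proj
    m=eyes.camera_model(cam);T=np.linalg.inv(m["cam_to_world"]);P=np.atleast_2d(P)
ValueError: time passes only in moves, steps and waits
```

```bash
sed -i 's/^def proj/from functools import lru_cache\nimport copy\n@lru_cache\ndef cm(c): return copy.deepcopy(eyes.camera_model(c))\ndef proj/; s/m=eyes.camera_model(cam)/m=cm(cam)/' h.py
cat > s2.py <<'E'
from fit import *
cs=("side","top")
M=np.load("m.npy",allow_pickle=True).item()
cl=lambda m,k:cv2.morphologyEx(m.astype(np.uint8),cv2.MORPH_CLOSE,np.ones((k,k)))
def fill(m):
    z=np.zeros(m.shape,np.uint8);cv2.drawContours(z,cv2.findContours(cl(m,3),cv2.RETR_EXTERNAL,cv2.CHAIN_APPROX_NONE)[0],-1,1,-1);return z
B={n:{c:fill(M[n][c]) for c in cs} for n in M}
U={c:fill(M["platform"][c]|M["scanhead"][c]|M["tape"][c]) for c in cs}
for n,m,P,p0 in(("tape",B["tape"],TAPE,[.57,.015,.025,0]),("plat",U,PLAT,[.58,-.01,0,0]),("tote",B["tape_tote"],TOTE,[.395,.371,0,0]),("carton",B["carton"],CARTON,[.5,-.325,0,-2.1])):
    print(n,fit(m,P,p0),*[fit({c:m[c]},P,p0)[:2] for c in cs])
E
timeout 500 python3 s2.py; python3 -c "
from fit import *
M=np.load('m.npy',allow_pickle=True).item()
a=np.hstack([np.dstack([(M[n]['top']|M[k]['top'])*255 for n,k in (('carton','tape'),('platform','platform'),('scanhead','tape_tote'))]).astype(np.uint8)[100:340,80:460],np.dstack([(M[n]['side']|M[k]['side'])*255 for n,k in (('carton','tape'),('platform','platform'),('scanhead','tape_tote'))]).astype(np.uint8)[120:360,100:480]])
cv2.imwrite('pics/m.png',a)"
```

```text
tape (array([ 0.5738,  0.0214,  0.0199, -0.5128]), np.float64(106.9), [1117, 974]) (array([ 5.85000e-01,  4.36000e-02, -5.00000e-03, -1.50232e+01]), np.float64(31.7)) (array([ 0.5728,  0.0213,  0.028 , -2.0423]), np.float64(35.2))
plat (array([ 5.9980e-01,  3.8000e-03, -4.5000e-03, -4.6027e+00]), np.float64(492.6), [9670, 9274]) (array([ 0.6046,  0.0136, -0.016 , -4.8582]), np.float64(236.9)) (array([ 5.9990e-01,  3.7000e-03, -2.6000e-03, -4.4621e+00]), np.float64(165.6))
tote (array([ 0.3922,  0.3681, -0.0053, -1.4493]), np.float64(241.9), [3463, 4890]) (array([ 0.3945,  0.3819, -0.0159, -1.2784]), np.float64(82.7)) (array([ 3.9270e-01,  3.6680e-01, -1.1000e-03, -1.3868e+00]), np.float64(108.8))
carton (array([ 5.025000e-01, -3.223000e-01, -2.000000e-03, -1.205638e+02]), np.float64(174.1), [2506, 1334]) (array([ 5.010000e-01, -3.239000e-01,  9.000000e-04, -1.200601e+02]), np.float64(105.8)) (array([ 5.023000e-01, -3.219000e-01, -1.400000e-03, -1.207959e+02]), np.float64(68.4))
```

View pics/m.png

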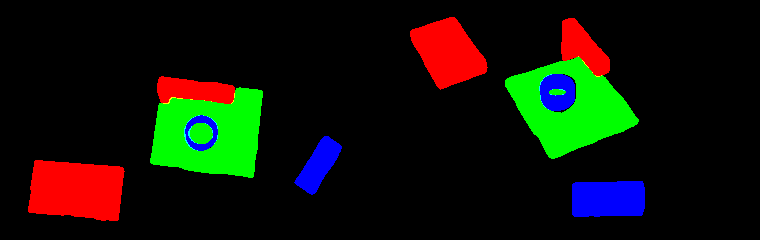

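```bash
cat > plan.py <<'E'
from h import *
def plan(wps,cur=None):
    """wps: list of (xyz, rpy); prints rounded command per call, chained from the current pose."""
    s=state();p,r=(np.array(s["ee_pos"]),R.from_euler("xyz",s["tool_rot"],degrees=True)) if cur is None else (np.array(cur[0]),R.from_euler("xyz",cur[1],degrees=True))
    for x,e in wps:
        t=R.from_euler("xyz",e,degrees=True)
        l=(r.inv().apply(np.array(x)-p)/.25).round(3);w=((r.inv()*t).as_rotvec(degrees=True)/90).round(3)
        print(l.tolist(),w.tolist(),"rows",round(max(np.linalg.norm(l)*5,np.linalg.norm(w)*90/8.59),1))
        p=p+r.apply(l*.25);r=r*R.from_rotvec(w*90,degrees=True)
PL=np.array([.600,.0037,0]);PY=-4.6
def pw(x,y,z):  # platform frame mm -> world
    return PL+R.from_euler("z",PY,degrees=True).apply(np.array([x,y,z])/1000)
E
python3 - <<'E'
from plan import *
D=[180,0,180]
plan([((.36,.3,.235),[180,0,165]),((.48,.12,.235),D),((.573,-.021,.19),D),((.573,-.021,.056),D)])
E
```

```text
[-0.775, -0.493, -0.03] [-0.0, 0.0, -0.12] rows 4.6
[-0.65, -0.572, -0.0] [-0.0, 0.0, -0.166] rows 4.3
[-0.372, -0.564, 0.18] [-0.0, 0.0, -0.0] rows 3.5
[0.0, 0.0, 0.536] [-0.0, 0.0, -0.0] rows 2.7
```

carry_out --commands '[{"linear": [-0.775, -0.493, -0.03], "delta_rot": [0, 0, -0.12], "gripper": -0.1}, {"linear": [-0.775, -0.493, -0.03], "delta_rot": [0, 0, -0.12], "gripper": -0.1}, {"linear": [-0.775, -0.493, -0.03], "delta_rot": [0, 0, -0.12], "gripper": -0.1}, {"linear": [-0.775, -0.493, -0.03], "delta_rot": [0, 0, -0.12], "gripper": -0.1}, {"linear": [-0.775, -0.493, -0.03], "delta_rot": [0, 0, -0.12], "gripper": -0.1}]'

```text
time: 2.1
ee_pos: [0.3611, 0.2977, 0.2353]
tool_rot: [180.0, 0.0, 165.0]
contact_force: [1.5, 1.0, -0.6]
grip_width: 0.0576
gripper_force: 0.0
```

carry_out --commands '[{"linear": [-0.65, -0.572, 0], "delta_rot": [0, 0, -0.166], "gripper": -0.1}, {"linear": [-0.65, -0.572, 0], "delta_rot": [0, 0, -0.166], "gripper": -0.1}, {"linear": [-0.65, -0.572, 0], "delta_rot": [0, 0, -0.166], "gripper": -0.1}, {"linear": [-0.65, -0.572, 0], "delta_rot": [0, 0, -0.166], "gripper": -0.1}, {"linear": [-0.65, -0.572, 0], "delta_rot": [0, 0, -0.166], "gripper": -0.1}]'

```text
time: 2.6
ee_pos: [0.4814, 0.1171, 0.235]
tool_rot: [-180.0, 0.0, 179.9]
contact_force: [0.7, 0.3, 0.0]
grip_width: 0.0425
gripper_force: 0.0
```

carry_out --commands '[{"linear": [-0.372, -0.564, 0.18], "delta_rot": [0, 0, 0], "gripper": -0.1}, {"linear": [-0.372, -0.564, 0.18], "delta_rot": [0, 0, 0], "gripper": -0.1}, {"linear": [-0.372, -0.564, 0.18], "delta_rot": [0, 0, 0], "gripper": -0.1}, {"linear": [-0.372, -0.564, 0.18], "delta_rot": [0, 0, 0], "gripper": -0.1}, {"linear": [-0.372, -0.564, 0.18], "delta_rot": [0, 0, 0], "gripper": -0.1}]'

```text
time: 3.1
ee_pos: [0.5735, -0.0236, 0.1884]
tool_rot: [180.0, -0.1, 179.8]
contact_force: [0.3, 0.8, -0.5]
grip_width: 0.042
gripper_force: 0.0
```

carry_out --commands '[{"linear": [0, 0.01, 0.528], "delta_rot": [0, 0, 0], "gripper": -0.1}, {"linear": [0, 0.01, 0.528], "delta_rot": [0, 0, 0], "gripper": -0.1}, {"linear": [0, 0.01, 0.528], "delta_rot": [0, 0, 0], "gripper": -0.1}, {"linear": [0, 0.01, 0.528], "delta_rot": [0, 0, 0], "gripper": -0.1}, {"linear": [0, 0.01, 0.528], "delta_rot": [0, 0, 0], "gripper": -0.1}]'

```text
time: 3.6
ee_pos: [0.5734, -0.0181, 0.0593]
tool_rot: [-180.0, 0.0, -180.0]
contact_force: [-0.8, -0.5, 0.8]
grip_width: 0.0426
gripper_force: 0.0
```

carry_out --commands '[{"linear": [0, 0, 0], "delta_rot": [0, 0, 0], "gripper": -0.95}, {"linear": [0, 0, 0], "delta_rot": [0, 0, 0], "gripper": -0.95}, {"linear": [0, 0, 0], "delta_rot": [0, 0, 0], "gripper": -0.95}, {"linear": [0, 0, 0], "delta_rot": [0, 0, 0], "gripper": -0.95}, {"linear": [0, 0, 0], "delta_rot": [0, 0, 0], "gripper": -0.95}]' --newtons 25

```text
time: 4.1
ee_pos: [0.5733, -0.0188, 0.0587]
tool_rot: [-180.0, 0.1, 180.0]
contact_force: [-2.1, -0.9, 7.0]
grip_width: 0.0117
gripper_force: 27.0
```

Run:
```python
from plan import *
D=[180,0,180]
plan([((.573,-.019,.17),D),((.48,.135,.17),D),((.392,.289,.14),D),((.392,.289,.044),D)])
```

```text
[0.001, -0.001, -0.445] [-0.0, 0.001, -0.0] rows 2.2
[0.372, 0.616, -0.0] [-0.0, -0.0, -0.0] rows 3.6
[0.352, 0.616, 0.12] [-0.0, -0.0, -0.0] rows 3.6
[0.0, -0.0, 0.384] [-0.0, -0.0, -0.0] rows 1.9
```

carry_out --commands '[{"linear": [0, 0, -0.2], "delta_rot": [0, 0, 0], "gripper": -0.95}, {"linear": [0, 0, -0.445], "delta_rot": [0, 0, 0], "gripper": -0.95}, {"linear": [0, 0, -0.445], "delta_rot": [0, 0, 0], "gripper": -0.95}, {"linear": [0, 0, -0.445], "delta_rot": [0, 0, 0], "gripper": -0.95}]'

```text
time: 4.5
ee_pos: [0.5735, -0.0187, 0.1708]
tool_rot: [-180.0, 0.2, 180.0]
contact_force: [-0.5, -0.1, -2.7]
grip_width: 0.012
gripper_force: 27.0
```

carry_out --commands '[{"linear": [0.372, 0.616, 0], "delta_rot": [0, 0, 0], "gripper": -0.95}, {"linear": [0.372, 0.616, 0], "delta_rot": [0, 0, 0], "gripper": -0.95}, {"linear": [0.372, 0.616, 0], "delta_rot": [0, 0, 0], "gripper": -0.95}, {"linear": [0.372, 0.616, 0], "delta_rot": [0, 0, 0], "gripper": -0.95}, {"linear": [0.372, 0.616, 0], "delta_rot": [0, 0, 0], "gripper": -0.95}]'

```text
time: 5.0
ee_pos: [0.4776, 0.1378, 0.1671]
tool_rot: [-180.0, -0.2, -179.8]
contact_force: [-0.3, -0.3, -2.1]
grip_width: 0.0118
gripper_force: 27.1
```

carry_out --commands '[{"linear": [0.352, 0.616, 0.12], "delta_rot": [0, 0, 0], "gripper": -0.95}, {"linear": [0.352, 0.616, 0.12], "delta_rot": [0, 0, 0], "gripper": -0.95}, {"linear": [0.352, 0.616, 0.12], "delta_rot": [0, 0, 0], "gripper": -0.95}, {"linear": [0.352, 0.616, 0.12], "delta_rot": [0, 0, 0], "gripper": -0.95}, {"linear": [0.352, 0.616, 0.12], "delta_rot": [0, 0, 0], "gripper": -0.95}]'

```text
time: 5.5
ee_pos: [0.3901, 0.2909, 0.1368]
tool_rot: [-179.9, -0.2, -179.9]
contact_force: [0.6, -0.3, -2.0]
grip_width: 0.0119
gripper_force: 27.1
```

carry_out --commands '[{"linear": [0, 0, 0.15], "delta_rot": [0, 0, 0], "gripper": -0.95}, {"linear": [0, 0, 0.3], "delta_rot": [0, 0, 0], "gripper": -0.95}, {"linear": [0, 0, 0.37], "delta_rot": [0, 0, 0], "gripper": -0.95}, {"linear": [0, 0, 0.37], "delta_rot": [0, 0, 0], "gripper": -0.95}, {"linear": [0, 0, 0.37], "delta_rot": [0, 0, 0], "gripper": -0.95}]'

```text
time: 6.0
ee_pos: [0.3926, 0.2888, 0.0466]
tool_rot: [-180.0, -0.0, 179.9]
contact_force: [-0.1, -0.7, -3.2]
grip_width: 0.0119
gripper_force: 27.1
```

Run:
```python
from h import *
t=eyes.grab_frame("top");s=eyes.grab_frame("side")
cv2.imwrite("pics/t1.png",cv2.resize(np.hstack([t[240:340,80:230],s[120:220,100:250]]),None,fx=2.6,fy=2.6)[:,:,::-1])
print(state())
```

```text
{'time': 6.1, 'joint_pos': array([ 3.20739373e+01,  2.30483076e+01,  1.06290785e+02, -2.72897042e-03,
        5.05826309e+01, -5.78640357e+01]), 'joint_vel': array([ 0.32097914, -0.45705132,  0.03403123,  0.03042741, -0.0671872 ,
        0.08322645]), 'tau': array([-1.49909165e-01, -5.02447629e+01, -2.68617690e+01,  6.73537888e-02,
        3.09397245e-02, -1.45095948e-02]), 'ee_pos': array([0.39288854, 0.28939154, 0.04759698]), 'tool_rot': array([1.79960149e+02, 6.74066323e-02, 1.79939681e+02]), 'contact_force': array([-0.01911969, -0.22737254, -0.60307597]), 'torque': array([-0.06341106, -0.00783561, -0.01444259]), 'gripper_force': 27.12945987470448, 'grip_width': 0.011667471674621554}
```

View pics/t1.png

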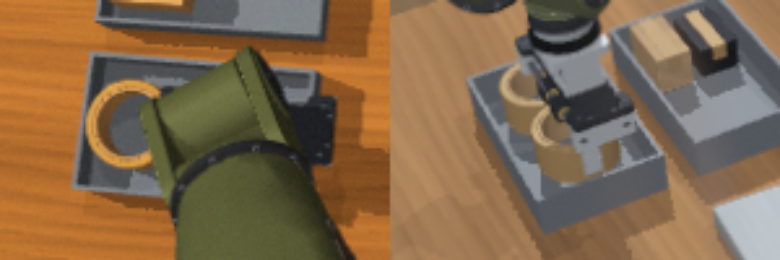

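The side half (roll at about (575,145)) shows the roll inside the tote's free half beside the fixed roll (525,90), roughly level. I'll lower it to the floor and open.

carry_out --commands '[{"linear": [0, 0, 0.016], "delta_rot": [0, 0, 0], "gripper": -0.95}, {"linear": [0, 0, 0.03], "delta_rot": [0, 0, 0], "gripper": -0.95}, {"linear": [0, 0, 0.03], "delta_rot": [0, 0, 0], "gripper": -0.95}]'

```text
time: 6.4
ee_pos: [0.3921, 0.2894, 0.039]
tool_rot: [-180.0, -0.0, 180.0]
contact_force: [0.2, -0.1, -2.5]
grip_width: 0.0116
gripper_force: 27.1
```

carry_out --commands '[{"linear": [0, 0, 0.008], "delta_rot": [0, 0, 0], "gripper": -0.95}, {"linear": [0, 0, 0.008], "delta_rot": [0, 0, 0], "gripper": -0.95}]'

```text
time: 6.6
ee_pos: [0.3926, 0.2896, 0.0383]
tool_rot: [180.0, 0.1, 180.0]
contact_force: [-3.7, -4.9, 13.1]
grip_width: 0.0115
gripper_force: 25.5
```

carry_out --commands '[{"linear": [0, 0, 0], "delta_rot": [0, 0, 0], "gripper": -0.36}, {"linear": [0, 0, 0], "delta_rot": [0, 0, 0], "gripper": -0.36}, {"linear": [0, 0, 0], "delta_rot": [0, 0, 0], "gripper": -0.36}]'

```text
time: 6.9
ee_pos: [0.3922, 0.2896, 0.0372]
tool_rot: [180.0, 0.0, 180.0]
contact_force: [0.1, -0.1, 0.0]
grip_width: 0.0292
gripper_force: 0.0
```

carry_out --commands '[{"linear": [0, 0, -0.1], "delta_rot": [0, 0, 0], "gripper": -0.36}, {"linear": [0, 0, -0.3], "delta_rot": [0, 0, 0], "gripper": -0.36}, {"linear": [0, 0, -0.5], "delta_rot": [0, 0, 0], "gripper": -0.36}, {"linear": [0, 0, -0.6], "delta_rot": [0, 0, 0], "gripper": 0.9}, {"linear": [0, 0, -0.6], "delta_rot": [0, 0, 0], "gripper": 0.9}]'

```text
time: 7.4
ee_pos: [0.3933, 0.2902, 0.1908]
tool_rot: [179.8, 0.3, 180.0]
contact_force: [-0.6, 0.2, -0.2]
grip_width: 0.0428
gripper_force: 0.0
```

Run:
```python
from plan import *
plan([((.45,.1,.19),[180,0,172]),((.48,-.12,.19),[180,0,160]),((.5023,-.322,.16),[180,0,149.3]),((.5023,-.322,.04),[180,0,149.3])])
```

```text
[-0.227, -0.761, 0.002] [0.002, 0.003, 0.089] rows 4.0
[-0.242, -0.854, -0.001] [0.0, 0.0, 0.133] rows 4.4
[-0.36, -0.729, 0.12] [0.001, 0.0, 0.119] rows 4.1
[-0.0, 0.0, 0.48] [-0.0, 0.0, -0.0] rows 2.4
```

carry_out --commands '[{"linear": [-0.227, -0.761, 0], "delta_rot": [0, 0, 0.089], "gripper": 0.95}, {"linear": [-0.227, -0.761, 0], "delta_rot": [0, 0, 0.089], "gripper": 0.95}, {"linear": [-0.227, -0.761, 0], "delta_rot": [0, 0, 0.089], "gripper": 0.95}, {"linear": [-0.227, -0.761, 0], "delta_rot": [0, 0, 0.089], "gripper": 0.95}, {"linear": [-0.227, -0.761, 0], "delta_rot": [0, 0, 0.089], "gripper": 0.95}]'

```text
time: 7.9
ee_pos: [0.4495, 0.0949, 0.1861]
tool_rot: [-179.9, -0.1, 171.7]
contact_force: [-0.3, -0.6, 0.1]
grip_width: 0.0827
gripper_force: 0.0
```

carry_out --commands '[{"linear": [-0.242, -0.854, 0], "delta_rot": [0, 0, 0.133], "gripper": 0.95}, {"linear": [-0.242, -0.854, 0], "delta_rot": [0, 0, 0.133], "gripper": 0.95}, {"linear": [-0.242, -0.854, 0], "delta_rot": [0, 0, 0.133], "gripper": 0.95}, {"linear": [-0.242, -0.854, 0], "delta_rot": [0, 0, 0.133], "gripper": 0.95}, {"linear": [-0.242, -0.854, 0], "delta_rot": [0, 0, 0.133], "gripper": 0.95}]'

```text
time: 8.4
ee_pos: [0.4787, -0.1233, 0.1861]
tool_rot: [-180.0, -0.1, 159.9]
contact_force: [-0.4, 0.3, 0.2]
grip_width: 0.0918
gripper_force: 0.0
```

carry_out --commands '[{"linear": [-0.36, -0.729, 0.12], "delta_rot": [0, 0, 0.119], "gripper": 0.95}, {"linear": [-0.36, -0.729, 0.12], "delta_rot": [0, 0, 0.119], "gripper": 0.95}, {"linear": [-0.36, -0.729, 0.12], "delta_rot": [0, 0, 0.119], "gripper": 0.95}, {"linear": [-0.36, -0.729, 0.12], "delta_rot": [0, 0, 0.119], "gripper": 0.95}, {"linear": [-0.36, -0.729, 0.12], "delta_rot": [0, 0, 0.119], "gripper": 0.95}]'

```text
time: 8.9
ee_pos: [0.5003, -0.3261, 0.1544]
tool_rot: [-180.0, -0.2, 149.1]
contact_force: [-0.3, 1.1, -0.2]
grip_width: 0.0916
gripper_force: 0.0
```

Run:
```python
from plan import *
from fit import *
eyes.grab_frame("side");eyes.grab_frame("top")
for n in("tape","tape_tote"): print(n,[(c,np.round(d["centre"],3).tolist(),round(d["conf"],2)) for c in("top","side") for d in nets.boxes_of(c,n)])
m={"top":near("top","tape",(.392,.331))}
z=np.zeros((420,560),np.uint8);cv2.drawContours(z,cv2.findContours(m["top"].astype(np.uint8),0,1)[0],-1,1,-1)
print(fit({"top":z},TAPE,[.392,.331,.005,0]))
print(state()["ee_pos"],state()["tool_rot"])
plan([((.5023,-.322,.038),[180,0,149.3])])
```

```text
tape [('top', [0.394, 0.334, 0.051], 0.97), ('side', [0.368, 0.286, 0.034], 0.55)]
tape_tote [('top', [0.389, 0.386, 0.006], 0.77), ('side', [0.349, 0.242, 0.017], 0.88)]
(array([0.3932, 0.331 , 0.0067, 0.4482]), np.float64(31.5), [1020])
[ 0.50141102 -0.3213991   0.15756267] [1.79998415e+02 2.25790629e-02 1.49371839e+02]
[-0.004, -0.0, 0.478] [0.0, 0.0, 0.001] rows 2.4
```

carry_out --commands '[{"linear": [-0.004, 0, 0.478], "delta_rot": [0, 0, 0], "gripper": 0.95}, {"linear": [-0.004, 0, 0.478], "delta_rot": [0, 0, 0], "gripper": 0.95}, {"linear": [-0.004, 0, 0.478], "delta_rot": [0, 0, 0], "gripper": 0.95}, {"linear": [-0.004, 0, 0.478], "delta_rot": [0, 0, 0], "gripper": 0.95}]'

```text
time: 9.65
ee_pos: [0.5009, -0.3215, 0.0351]
tool_rot: [180.0, -0.3, 149.3]
contact_force: [-0.7, 0.7, 1.0]
grip_width: 0.0919
gripper_force: 0.0
```

carry_out --commands '[{"linear": [0, 0, 0], "delta_rot": [0, 0, 0], "gripper": 0}, {"linear": [0, 0, 0], "delta_rot": [0, 0, 0], "gripper": 0}, {"linear": [0, 0, 0], "delta_rot": [0, 0, 0], "gripper": 0}, {"linear": [0, 0, 0], "delta_rot": [0, 0, 0], "gripper": 0}, {"linear": [0, 0, 0], "delta_rot": [0, 0, 0], "gripper": 0}]' --newtons 25

```text
time: 10.15
ee_pos: [0.5024, -0.3233, 0.0387]
tool_rot: [180.0, 0.1, 149.3]
contact_force: [0.7, 3.0, 6.2]
grip_width: 0.0602
gripper_force: 25.0
```

carry_out --commands '[{"linear": [0, 0, -0.2], "delta_rot": [0, 0, 0], "gripper": 0}, {"linear": [0, 0, -0.4], "delta_rot": [0, 0, 0], "gripper": 0}, {"linear": [0, 0, -0.5], "delta_rot": [0, 0, 0], "gripper": 0}, {"linear": [0, 0, -0.5], "delta_rot": [0, 0, 0], "gripper": 0}, {"linear": [0, 0, -0.5], "delta_rot": [0, 0, 0], "gripper": 0}]'

```text
time: 10.65
ee_pos: [0.5014, -0.323, 0.1614]
tool_rot: [180.0, -0.1, 149.3]
contact_force: [-0.0, 0.4, -4.6]
grip_width: 0.0597
gripper_force: 25.0
```

Run:
```python
from plan import *
Y=180+PY-90
for y in(15,):
    a=pw(-75,y,0)[:2];print(a)
    plan([((.49,-.2,.17),[180,0,120]),((*pw(-75,0,0)[:2],.16),[180,0,Y]),((*a,.13),[180,0,Y]),((*a,.068),[180,0,Y])])
```

```text
[0.52644457 0.0246666 ]
[0.291, 0.399, -0.034] [-0.0, -0.001, 0.325] rows 3.4
[0.656, 0.542, 0.04] [-0.0, 0.0, 0.385] rows 4.3
[0.06, 0.0, 0.12] [-0.0, 0.0, -0.0] rows 0.7
[0.0, 0.0, 0.248] [-0.0, 0.0, -0.0] rows 1.2
```

carry_out --commands '[{"linear": [0.291, 0.399, -0.034], "delta_rot": [0, 0, 0.325], "gripper": 0}, {"linear": [0.291, 0.399, -0.034], "delta_rot": [0, 0, 0.325], "gripper": 0}, {"linear": [0.291, 0.399, -0.034], "delta_rot": [0, 0, 0.325], "gripper": 0}, {"linear": [0.291, 0.399, -0.034], "delta_rot": [0, 0, 0.325], "gripper": 0}, {"linear": [0.291, 0.399, -0.034], "delta_rot": [0, 0, 0.325], "gripper": 0}]'

```text
time: 11.15
ee_pos: [0.4897, -0.1994, 0.1691]
tool_rot: [-179.9, -0.2, 120.0]
contact_force: [-0.4, -0.5, -4.7]
grip_width: 0.0598
gripper_force: 25.0
```

carry_out --commands '[{"linear": [0.656, 0.542, 0.04], "delta_rot": [0, 0, 0.385], "gripper": 0}, {"linear": [0.656, 0.542, 0.04], "delta_rot": [0, 0, 0.385], "gripper": 0}, {"linear": [0.656, 0.542, 0.04], "delta_rot": [0, 0, 0.385], "gripper": 0}, {"linear": [0.656, 0.542, 0.04], "delta_rot": [0, 0, 0.385], "gripper": 0}, {"linear": [0.656, 0.542, 0.04], "delta_rot": [0, 0, 0.385], "gripper": 0}]'

```text
time: 11.65
ee_pos: [0.5252, 0.0113, 0.1594]
tool_rot: [-179.8, -0.0, 85.2]
contact_force: [0.1, -0.1, -4.7]
grip_width: 0.06
gripper_force: 25.0
```

carry_out --commands '[{"linear": [0.06, 0, 0.12], "delta_rot": [0, 0, 0], "gripper": 0}, {"linear": [0.06, 0, 0.24], "delta_rot": [0, 0, 0], "gripper": 0}, {"linear": [0.06, 0, 0.35], "delta_rot": [0, 0, 0], "gripper": 0}, {"linear": [0.06, 0, 0.35], "delta_rot": [0, 0, 0], "gripper": 0}]'

```text
time: 12.05
ee_pos: [0.5242, 0.0241, 0.0691]
tool_rot: [-179.5, 0.0, 85.5]
contact_force: [-0.2, 0.5, -3.5]
grip_width: 0.0598
gripper_force: 25.0
```

Run:
```python
from plan import *
print(state()["ee_pos"],state()["tool_rot"],state()["contact_force"])
plan([((*pw(-75,15,0)[:2],.0635),[180,0,85.4])])
```

```text
[0.52424652 0.02410697 0.06905757] [-1.79509545e+02  3.36755055e-02  8.54726400e+01] [-0.24123382  0.49866279 -3.50295766]
[0.003, 0.009, 0.022] [-0.005, 0.0, 0.001] rows 0.1
```

carry_out --commands '[{"linear": [0, 0, 0.012], "delta_rot": [0, 0, 0], "gripper": 0}, {"linear": [0, 0, 0.022], "delta_rot": [0, 0, 0], "gripper": 0}, {"linear": [0, 0, 0.022], "delta_rot": [0, 0, 0], "gripper": 0}]'

```text
time: 12.35
ee_pos: [0.5272, 0.0242, 0.0689]
tool_rot: [179.9, -0.0, 85.4]
contact_force: [0.5, 0.1, -3.4]
grip_width: 0.0597
gripper_force: 25.0
```

carry_out --commands '[{"linear": [0, 0, 0.01], "delta_rot": [0, 0, 0], "gripper": 0}, {"linear": [0, 0, 0.018], "delta_rot": [0, 0, 0], "gripper": 0}, {"linear": [0, 0, 0.018], "delta_rot": [0, 0, 0], "gripper": 0}]'

```text
time: 12.65
ee_pos: [0.5268, 0.0244, 0.0638]
tool_rot: [180.0, 0.0, 85.4]
contact_force: [0.7, 0.9, -4.4]
grip_width: 0.0599
gripper_force: 25.0
```

carry_out --commands '[{"linear": [0, 0, 0.006], "delta_rot": [0, 0, 0], "gripper": 0}, {"linear": [0, 0, 0.008], "delta_rot": [0, 0, 0], "gripper": 0}, {"linear": [0, 0, 0.008], "delta_rot": [0, 0, 0], "gripper": 0}]'

```text
time: 12.95
ee_pos: [0.527, 0.0245, 0.0636]
tool_rot: [180.0, 0.0, 85.4]
contact_force: [-10.8, 0.9, 22.4]
grip_width: 0.0596
gripper_force: 25.0
```

carry_out --commands '[{"linear": [0, 0, 0], "delta_rot": [0, 0, 0], "gripper": 0.85}, {"linear": [0, 0, 0], "delta_rot": [0, 0, 0], "gripper": 0.85}, {"linear": [0, 0, 0], "delta_rot": [0, 0, 0], "gripper": 0.85}, {"linear": [0, 0, 0], "delta_rot": [0, 0, 0], "gripper": 0.85}]'

```text
time: 13.35
ee_pos: [0.5268, 0.0244, 0.0617]
tool_rot: [180.0, -0.0, 85.4]
contact_force: [-0.7, 0.1, -0.7]
grip_width: 0.0858
gripper_force: 0.0
```

carry_out --commands '[{"linear": [0, 0, -0.15], "delta_rot": [0, 0, 0], "gripper": 0.85}, {"linear": [0, 0, -0.3], "delta_rot": [0, 0, 0], "gripper": 0.85}, {"linear": [0, 0, -0.5], "delta_rot": [0, 0, 0], "gripper": 0.85}, {"linear": [0, 0, -0.6], "delta_rot": [0, 0, 0], "gripper": 0.85}, {"linear": [0, 0, -0.6], "delta_rot": [0, 0, 0], "gripper": 0.85}]'

```text
time: 13.85
ee_pos: [0.528, 0.0244, 0.2155]
tool_rot: [179.6, -0.0, 85.4]
contact_force: [0.9, -0.3, -0.4]
grip_width: 0.0869
gripper_force: 0.0
```

```bash
cat >> plan.py <<'E'
c=np.sqrt(.5);RT=R.from_euler("z",PY,degrees=True)*R.from_matrix(np.array([[-c,0,c],[0,1,0],[-c,0,-c]]))
RE=RT.as_euler("xyz",degrees=True)
def tcp(x,y,h):  # TCP world for the tip's front edge at platform x, tip centre at height h over the plate (mm)
    return pw(x-8*c-22*c,y,25+h+22*c)
E
python3 - <<'E'
from plan import *
from scipy.spatial.transform import Slerp
s=state();r0=R.from_euler("xyz",s["tool_rot"],degrees=True);print(s["ee_pos"],s["tool_rot"],(r0.inv()*RT).magnitude()*57.3)
S=Slerp([0,1],R.concatenate([r0,RT]));e=lambda t:S(t).as_euler("xyz",degrees=True)
a=np.array(s["ee_pos"]);b=np.array([*pw(-200,10,0)[:2],.2])
plan([(a+(b-a)*t,e(t)) for t in(.36,.72,1)]+[(tcp(-135,15,60),RE),(tcp(-135,15,14),RE)])
E
```

```text
[0.52804029 0.02444874 0.21547708] [ 1.79632386e+02 -2.24269895e-02  8.53835578e+01] 98.31962442092448
[-0.007, -0.182, 0.021] [-0.14, -0.14, -0.34] rows 4.1
[0.087, -0.16, -0.027] [-0.139, -0.139, -0.34] rows 4.1
[0.111, -0.066, -0.062] [-0.109, -0.109, -0.265] rows 3.2
[0.157, 0.02, 0.405] [0.0, 0.0, 0.0] rows 2.2
[0.13, -0.0, 0.13] [0.0, 0.0, 0.0] rows 0.9
```

carry_out --commands '[{"linear": [-0.007, -0.182, 0.021], "delta_rot": [-0.14, -0.14, -0.34], "gripper": 1}, {"linear": [-0.007, -0.182, 0.021], "delta_rot": [-0.14, -0.14, -0.34], "gripper": 1}, {"linear": [-0.007, -0.182, 0.021], "delta_rot": [-0.14, -0.14, -0.34], "gripper": 1}, {"linear": [-0.007, -0.182, 0.021], "delta_rot": [-0.14, -0.14, -0.34], "gripper": 1}, {"linear": [-0.007, -0.182, 0.021], "delta_rot": [-0.14, -0.14, -0.34], "gripper": 1}]'

```text
time: 14.35
ee_pos: [0.4803, 0.0268, 0.2053]
tool_rot: [171.2, 15.3, 115.3]
contact_force: [-0.1, -0.5, 0.1]
grip_width: 0.0942
gripper_force: 0.0
```

carry_out --commands '[{"linear": [0.087, -0.16, -0.027], "delta_rot": [-0.139, -0.139, -0.34], "gripper": 1}, {"linear": [0.087, -0.16, -0.027], "delta_rot": [-0.139, -0.139, -0.34], "gripper": 1}, {"linear": [0.087, -0.16, -0.027], "delta_rot": [-0.139, -0.139, -0.34], "gripper": 1}, {"linear": [0.087, -0.16, -0.027], "delta_rot": [-0.139, -0.139, -0.34], "gripper": 1}, {"linear": [0.087, -0.16, -0.027], "delta_rot": [-0.139, -0.139, -0.34], "gripper": 1}]'

```text
time: 14.85
ee_pos: [0.4348, 0.0281, 0.2002]
tool_rot: [171.2, 32.7, 145.9]
contact_force: [0.6, 0.4, -0.0]
grip_width: 0.0939
gripper_force: 0.0
```

carry_out --commands '[{"linear": [0.111, -0.066, -0.062], "delta_rot": [-0.109, -0.109, -0.265], "gripper": 1}, {"linear": [0.111, -0.066, -0.062], "delta_rot": [-0.109, -0.109, -0.265], "gripper": 1}, {"linear": [0.111, -0.066, -0.062], "delta_rot": [-0.109, -0.109, -0.265], "gripper": 1}, {"linear": [0.111, -0.066, -0.062], "delta_rot": [-0.109, -0.109, -0.265], "gripper": 1}, {"linear": [0.111, -0.066, -0.062], "delta_rot": [-0.109, -0.109, -0.265], "gripper": 1}]'

```text
time: 15.35
ee_pos: [0.4001, 0.0292, 0.1967]
tool_rot: [179.8, 44.5, 175.0]
contact_force: [1.2, 0.7, -0.2]
grip_width: 0.094
gripper_force: 0.0
```

Run:
```python
from plan import *
from fit import *
s=state();print(s["ee_pos"],s["tool_rot"],s["joint_pos"],RE)
t=eyes.grab_frame("top");sd=eyes.grab_frame("side");cv2.imwrite("pics/t2.png",cv2.resize(np.hstack([t[150:300,200:360],sd[120:270,200:380]]),None,fx=2.3,fy=2.3)[:,:,::-1])
m={c:near(c,"carton",(.527,.0245)) for c in("top","side")}
print([int(x.sum()) for x in m.values()],[np.argwhere(x).mean(0) for x in m.values()])
f=fit(m,CARTON,[.527,.0245,.025,np.radians(-4.6)]);print(f)
d=R.from_euler("z",-PY,degrees=True).apply(f[0][:3]-PL);print(d.round(4))
plan([(tcp(-135,15,60),RE),(tcp(-135,15,14),RE)])
```

```text
[0.40009866 0.02922449 0.19668307] [179.80822892  44.52005909 175.02390017] [  1.74603616 -20.66133022 138.35023747 -14.35987757  18.51316993
 -71.55229708] [-180.    45.   175.4]
[1418, 1590] [array([248.15373766, 278.38504937]), array([216.8081761 , 262.28616352])]
(array([ 0.5278,  0.0246,  0.0209, -4.7499]), np.float64(112.2), [1418, 1590])
[-0.0736  0.015   0.0209]
[0.143, 0.02, 0.401] [-0.0, -0.005, -0.001] rows 2.1
[0.13, -0.0, 0.13] [-0.0, 0.0, -0.0] rows 0.9
```

View pics/t2.png

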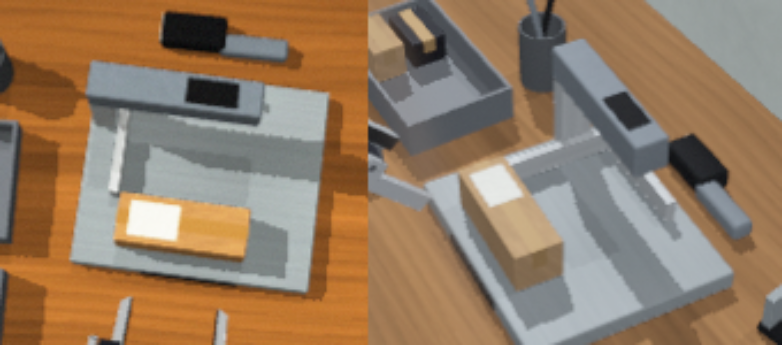

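The carton stands flat on the front of the plate (top crop ~(180,225)), nearly level with the end stop's inner line (~(120,190)). I'll check that gap with an overlay before pushing.

Run:
```python
from plan import *
from fit import box
t=eyes.grab_frame("top");s=eyes.grab_frame("side");out=[]
for im,cam,(r0,c0) in((t,"top",(185,235)),(s,"side",(170,225))):
    k=7;a=cv2.resize(im[r0:r0+80,c0:c0+57],None,fx=k,fy=k,interpolation=cv2.INTER_CUBIC)[:,:,::-1].copy()
    for B,Q,col in((box(-40,112,100,112,25,55),None,(0,0,255)),(box(-130,130,-150,150,0,25),None,(0,255,0)),(box(-103.6,-43.6,-65,95,25,80),None,(255,0,0))):
        P=np.array([pw(*(p*1000)) for p in B]);uv=(proj(cam,P)+.5-[c0,r0])*k
        for i in range(8):
            for j in range(i):
                if bin(i^j).count("1")==1: cv2.line(a,tuple(map(int,uv[i])),tuple(map(int,uv[j])),col,1)
    out.append(a)
cv2.imwrite("pics/t3.png",np.hstack(out))
```

```text
(no output)
```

View pics/t3.png

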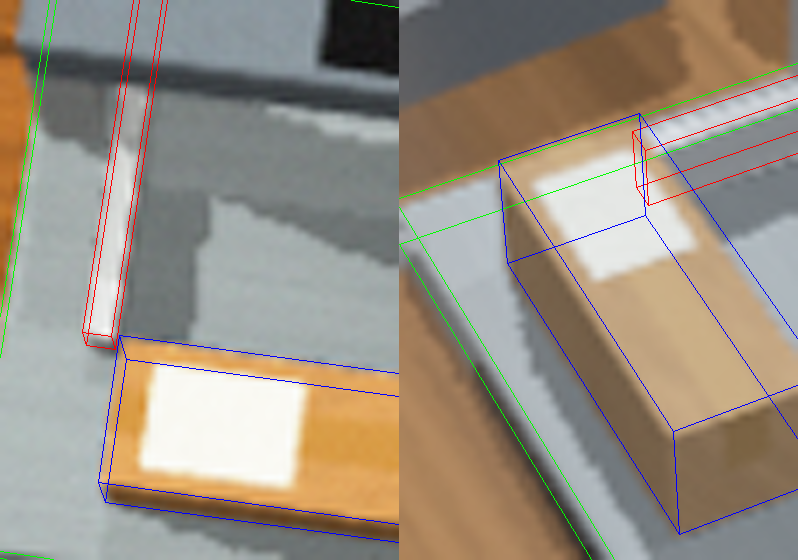

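carry_out --commands '[{"linear": [0.143, 0.02, 0.401], "delta_rot": [0, -0.005, 0], "gripper": 1}, {"linear": [0.143, 0.02, 0.401], "delta_rot": [0, -0.005, 0], "gripper": 1}, {"linear": [0.143, 0.02, 0.401], "delta_rot": [0, -0.005, 0], "gripper": 1}, {"linear": [0.143, 0.02, 0.401], "delta_rot": [0, -0.005, 0], "gripper": 1}, {"linear": [0.143, 0.02, 0.401], "delta_rot": [0, -0.005, 0], "gripper": 1}]'

```text
time: 16.15
ee_pos: [0.4447, 0.0236, 0.1178]
tool_rot: [179.0, 43.5, 175.0]
contact_force: [-1.2, -0.9, -1.0]
grip_width: 0.0939
gripper_force: 0.0
```

carry_out --commands '[{"linear": [0.07, 0, 0.07], "delta_rot": [0, 0, 0], "gripper": 1}, {"linear": [0.125, 0, 0.125], "delta_rot": [0, 0, 0], "gripper": 1}, {"linear": [0.125, 0, 0.125], "delta_rot": [0, 0, 0], "gripper": 1}, {"linear": [0.125, 0, 0.125], "delta_rot": [0, 0, 0], "gripper": 1}]'

```text
time: 16.55
ee_pos: [0.4441, 0.0175, 0.1009]
tool_rot: [178.8, 42.0, 175.7]
contact_force: [1.0, -0.1, 0.3]
grip_width: 0.0932
gripper_force: 0.0
```

Run:
```python
from plan import *
s=state();print(s["ee_pos"],s["tool_rot"],s["contact_force"],tcp(-135,15,14))
plan([(tcp(-105,15,14),RE),(tcp(-50,15,14),RE),(tcp(0,15,14),RE),(tcp(28,15,14),RE)])
```

```text
[0.44406704 0.01748291 0.10094582] [178.81770269  41.98618951 175.6601106 ] [ 1.01050764 -0.14689645  0.31812639] [0.44549296 0.03117981 0.05455635]
[0.034, 0.05, 0.22] [0.015, -0.034, 0.002] rows 1.1
[-0.156, 0.0, 0.156] [0.0, 0.0, -0.0] rows 1.1
[-0.141, 0.0, 0.142] [0.0, 0.0, -0.0] rows 1.0
[-0.079, 0.0, 0.079] [0.0, 0.0, -0.0] rows 0.6
```

```bash
sed -i 's/^c=np.sqrt(.5);RT=.*$/TI=np.radians(28);c,sn=np.cos(TI),np.sin(TI);RT=R.from_euler("z",PY,degrees=True)*R.from_matrix(np.array([[-c,0,sn],[0,1,0],[-sn,0,-c]]))/; s/return pw(x-8\*c-22\*c,y,25+h+22\*c)/return pw(x-8*c-22*sn,y,25+h+22*c)/' plan.py
python3 - <<'E'
from plan import *
s=state();print(s["joint_pos"].round(1),RE,tcp(-140,15,14))
plan([((*tcp(-145,15,14)[:2],.095),RE),(tcp(-140,15,14),RE),(tcp(-105,15,14),RE),(tcp(-50,15,14),RE)])
E
```

```text
[-2.40e+00  1.00e+00  1.37e+02 -5.97e+01  1.00e-01 -2.89e+01] [-180.    28.   175.4] [0.44431801 0.03127435 0.05842485]
[0.033, 0.055, 0.003] [0.015, 0.155, 0.004] rows 1.6
[0.051, 0.0, 0.139] [-0.0, 0.0, -0.0] rows 0.7
[-0.123, 0.0, 0.066] [-0.0, 0.0, -0.0] rows 0.7
[-0.195, 0.0, 0.103] [-0.0, 0.0, -0.0] rows 1.1
```

carry_out --commands '[{"linear": [0.033, 0.055, 0], "delta_rot": [0.015, 0.155, 0.004], "gripper": 1}, {"linear": [0.033, 0.055, 0], "delta_rot": [0.015, 0.155, 0.004], "gripper": 1}, {"linear": [0.033, 0.055, 0], "delta_rot": [0.015, 0.155, 0.004], "gripper": 1}, {"linear": [0.033, 0.055, 0], "delta_rot": [0.015, 0.155, 0.004], "gripper": 1}, {"linear": [0.033, 0.055, 0], "delta_rot": [0.015, 0.155, 0.004], "gripper": 1}]'

```text
time: 17.05
ee_pos: [0.4395, 0.033, 0.0964]
tool_rot: [179.8, 27.9, 175.4]
contact_force: [-0.2, 0.1, 0.1]
grip_width: 0.0939
gripper_force: 0.0
```

Run:
```python
from plan import *
s=state();print(s["joint_pos"].round(1),s["ee_pos"],s["tool_rot"])
plan([((*tcp(-145,15,14)[:2],.095),RE),(tcp(-140,15,14),RE),(tcp(-105,15,14),RE),(tcp(-50,15,14),RE)])
```

```text
[  0.8   2.4 129.4  -6.7  20.5 -78.9] [0.43945337 0.0329509  0.09642412] [179.78309659  27.93004355 175.40217991]
[0.003, -0.005, 0.005] [0.002, -0.001, 0.0] rows 0.0
[0.051, -0.0, 0.139] [0.0, 0.0, 0.0] rows 0.7
[-0.124, -0.0, 0.065] [0.0, 0.0, 0.0] rows 0.7
[-0.194, -0.0, 0.104] [0.0, 0.0, 0.0] rows 1.1
```

carry_out --commands '[{"linear": [0.03, -0.005, 0.08], "delta_rot": [0, 0, 0], "gripper": 1}, {"linear": [0.054, -0.005, 0.138], "delta_rot": [0, 0, 0], "gripper": 1}, {"linear": [0.054, -0.005, 0.138], "delta_rot": [0, 0, 0], "gripper": 1}, {"linear": [0.054, -0.005, 0.138], "delta_rot": [0, 0, 0], "gripper": 1}]'

```text
time: 17.45
ee_pos: [0.4429, 0.0303, 0.0589]
tool_rot: [179.9, 28.0, 175.3]
contact_force: [-0.3, 0.0, 0.5]
grip_width: 0.094
gripper_force: 0.0
```

Run:
```python
from plan import *
s=state();print(s["joint_pos"].round(1),s["ee_pos"],s["tool_rot"],s["contact_force"])
plan([(tcp(-105,15,14),RE),(tcp(-50,15,14),RE),(tcp(-15,15,14),RE),(tcp(30,15,14),RE)])
```

```text
[  0.5   8.3 130.2  -9.9  13.8 -75.8] [0.44291206 0.03031692 0.05889556] [179.93564794  27.98045852 175.34791056] [-0.29493953  0.03620351  0.5353357 ]
[-0.127, 0.004, 0.07] [0.0, -0.0, -0.001] rows 0.7
[-0.195, 0.0, 0.103] [0.0, -0.0, 0.0] rows 1.1
[-0.123, -0.0, 0.066] [0.0, -0.0, 0.0] rows 0.7
[-0.159, -0.0, 0.084] [0.0, -0.0, 0.0] rows 0.9
```

carry_out --commands '[{"linear": [-0.06, 0.002, 0.033], "delta_rot": [0, 0, 0], "gripper": 1}, {"linear": [-0.12, 0.004, 0.066], "delta_rot": [0, 0, 0], "gripper": 1}, {"linear": [-0.18, 0.004, 0.097], "delta_rot": [0, 0, 0], "gripper": 1}, {"linear": [-0.24, 0.004, 0.128], "delta_rot": [0, 0, 0], "gripper": 1}, {"linear": [-0.29, 0.004, 0.156], "delta_rot": [0, 0, 0], "gripper": 1}]'

```text
time: 17.95
ee_pos: [0.5258, 0.0245, 0.0591]
tool_rot: [179.9, 28.0, 175.3]
contact_force: [-3.7, 0.2, 1.7]
grip_width: 0.0942
gripper_force: 1.6
```

carry_out --commands '[{"linear": [-0.05, 0, 0.027], "delta_rot": [0, 0, 0], "gripper": 1}, {"linear": [-0.1, 0, 0.053], "delta_rot": [0, 0, 0], "gripper": 1}, {"linear": [-0.15, 0, 0.08], "delta_rot": [0, 0, 0], "gripper": 1}, {"linear": [-0.15, 0, 0.08], "delta_rot": [0, 0, 0], "gripper": 1}]'

```text
time: 18.35
ee_pos: [0.5687, 0.021, 0.0593]
tool_rot: [179.9, 28.1, 175.3]
contact_force: [0.5, -0.3, 0.5]
grip_width: 0.0934
gripper_force: 0.0
```

Run:
```python
from plan import *
from fit import *
s=state();print(s["joint_pos"].round(1),s["ee_pos"],s["tool_rot"],s["contact_force"])
print(R.from_euler("z",-PY,degrees=True).apply(s["ee_pos"]-PL)+[8*c+22*sn,0,-22*c-.025*0])
t=eyes.grab_frame("top");sd=eyes.grab_frame("side");cv2.imwrite("pics/t4.png",cv2.resize(np.hstack([t[150:300,200:360],sd[120:270,200:380]]),None,fx=2.3,fy=2.3)[:,:,::-1])
```

```text
[ -0.8  21.4 112.1  -5.4  18.6 -81.4] [0.56869184 0.02099471 0.05930048] [179.90197124  28.10615533 175.29896226] [ 0.50739181 -0.29296252  0.54260583]
[ 1.73593608e+01  1.47281170e-02 -1.93655466e+01]
```

View pics/t4.png

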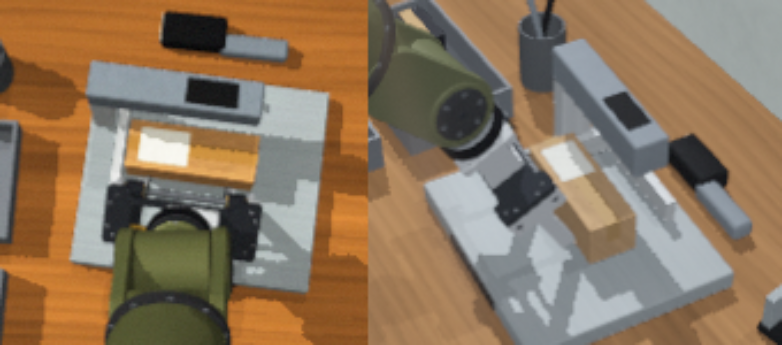

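Carton is square, inside the end stop (top crop ~(190,155)), with the beam clear. Now the side push from its −y end with closed fingers.

Run:
```python
from plan import *
plan([(tcp(-40,15,14),RE),(tcp(-40,-97,14),RE),(tcp(20,-97,14),RE),(tcp(20,-82,14),RE)])
```

```text
[0.082, 0.001, -0.043] [0.0, 0.0, -0.001] rows 0.5
[0.0, -0.448, -0.001] [0.0, 0.0, 0.0] rows 2.2
[-0.212, 0.0, 0.113] [0.0, 0.0, 0.0] rows 1.2
[0.0, 0.06, 0.0] [0.0, 0.0, 0.0] rows 0.3
```

carry_out --commands '[{"linear": [0.082, 0, -0.043], "delta_rot": [0, 0, 0], "gripper": -1}, {"linear": [0.082, 0, -0.043], "delta_rot": [0, 0, 0], "gripper": -1}, {"linear": [0.082, 0, -0.043], "delta_rot": [0, 0, 0], "gripper": -1}]'

```text
time: 18.75
ee_pos: [0.5443, 0.023, 0.0583]
tool_rot: [179.9, 28.0, 175.3]
contact_force: [1.0, 0.2, 0.5]
grip_width: 0.0735
gripper_force: 0.0
```

carry_out --commands '[{"linear": [0, -0.15, 0], "delta_rot": [0, 0, 0], "gripper": -1}, {"linear": [0, -0.3, 0], "delta_rot": [0, 0, 0], "gripper": -1}, {"linear": [0, -0.448, 0], "delta_rot": [0, 0, 0], "gripper": -1}, {"linear": [0, -0.448, 0], "delta_rot": [0, 0, 0], "gripper": -1}, {"linear": [0, -0.448, 0], "delta_rot": [0, 0, 0], "gripper": -1}]'

```text
time: 19.25
ee_pos: [0.5354, -0.0894, 0.0577]
tool_rot: [179.9, 28.0, 175.2]
contact_force: [0.6, 0.8, 0.5]
grip_width: 0.0333
gripper_force: 0.0
```

carry_out --commands '[{"linear": [-0.1, 0, 0.053], "delta_rot": [0, 0, 0], "gripper": -1}, {"linear": [-0.212, 0, 0.113], "delta_rot": [0, 0, 0], "gripper": -1}, {"linear": [-0.212, 0, 0.113], "delta_rot": [0, 0, 0], "gripper": -1}, {"linear": [-0.212, 0, 0.113], "delta_rot": [0, 0, 0], "gripper": -1}]'

```text
time: 19.65
ee_pos: [0.595, -0.0923, 0.057]
tool_rot: [179.9, 27.9, 175.4]
contact_force: [0.1, -0.1, -0.3]
grip_width: 0.0022
gripper_force: 0.0
```

Run:
```python
from plan import *
s=state();print(s["joint_pos"].round(1),s["ee_pos"],s["tool_rot"],s["contact_force"],s["grip_width"])
plan([(tcp(20,-82,14),RE),(tcp(20,-77,14),RE),(tcp(20,-72,14),RE)])
```

```text
[ -14.2   24.9  106.9   12.8   21.  -110.5] [ 0.59502636 -0.0923127   0.05698573] [179.89030305  27.92970609 175.35730986] [ 0.14306375 -0.07072215 -0.32073884] 0.002209783901425698
[-0.002, 0.056, -0.005] [0.001, -0.001, -0.0] rows 0.3
[-0.0, 0.02, -0.0] [-0.0, 0.0, -0.0] rows 0.1
[-0.0, 0.02, -0.0] [-0.0, 0.0, -0.0] rows 0.1
```

Push in +y in small steps, watching the force.

carry_out --commands '[{"linear": [0, 0.03, 0], "delta_rot": [0, 0, 0], "gripper": -1}, {"linear": [0, 0.06, 0], "delta_rot": [0, 0, 0], "gripper": -1}, {"linear": [0, 0.075, 0], "delta_rot": [0, 0, 0], "gripper": -1}, {"linear": [0, 0.08, 0], "delta_rot": [0, 0, 0], "gripper": -1}]'

```text
time: 20.05
ee_pos: [0.5961, -0.073, 0.0574]
tool_rot: [179.9, 27.9, 175.3]
contact_force: [-1.3, -2.3, -0.8]
grip_width: 0.0008
gripper_force: 0.8
```

carry_out --commands '[{"linear": [0, 0.008, 0], "delta_rot": [0, 0, 0], "gripper": -1}, {"linear": [0, 0.012, 0], "delta_rot": [0, 0, 0], "gripper": -1}, {"linear": [0, 0.012, 0], "delta_rot": [0, 0, 0], "gripper": -1}]'

```text
time: 20.35
ee_pos: [0.5969, -0.0707, 0.0575]
tool_rot: [179.9, 28.0, 175.3]
contact_force: [0.0, -0.4, -0.4]
grip_width: 0.0006
gripper_force: 0.0
```

carry_out --commands '[{"linear": [0, 0.006, 0], "delta_rot": [0, 0, 0], "gripper": -1}, {"linear": [0, 0.012, 0], "delta_rot": [0, 0, 0], "gripper": -1}, {"linear": [0, 0.012, 0], "delta_rot": [0, 0, 0], "gripper": -1}]'

```text
time: 20.65
ee_pos: [0.5977, -0.0694, 0.0581]
tool_rot: [180.0, 28.1, 175.2]
contact_force: [-1.9, -16.7, 0.9]
grip_width: 0.0004
gripper_force: 8.1
```

carry_out --commands '[{"linear": [0, -0.05, 0], "delta_rot": [0, 0, 0], "gripper": -1}, {"linear": [0, -0.1, 0], "delta_rot": [0, 0, 0], "gripper": -1}, {"linear": [0, -0.1, 0], "delta_rot": [0, 0, 0], "gripper": -1}]'

```text
time: 20.95
ee_pos: [0.5951, -0.0937, 0.0575]
tool_rot: [179.9, 28.0, 175.2]
contact_force: [-0.1, -0.4, 0.6]
grip_width: 0.0005
gripper_force: 0.0
```

carry_out --commands '[{"linear": [0.12, 0, -0.064], "delta_rot": [0, 0, 0], "gripper": -1}, {"linear": [0.23, 0, -0.122], "delta_rot": [0, 0, 0], "gripper": -1}, {"linear": [0.23, 0, -0.122], "delta_rot": [0, 0, 0], "gripper": -1}, {"linear": [0.23, 0, -0.122], "delta_rot": [0, 0, 0], "gripper": -1}]'

```text
time: 21.35
ee_pos: [0.5306, -0.0871, 0.0579]
tool_rot: [179.9, 28.0, 175.3]
contact_force: [0.9, -0.3, 0.6]
grip_width: 0.0003
gripper_force: 0.0
```

Run:
```python
from plan import *
from fit import *
s=state();print(s["joint_pos"].round(1),s["ee_pos"],s["tool_rot"],s["contact_force"],s["grip_width"])
eyes.grab_frame("top");m={"top":near("top","carton",(.6,.02))};print(m["top"].sum())
plan([(tcp(-45,20,14),RE),(tcp(-25,20,14),RE),(tcp(30,20,14),RE),(tcp(38,20,14),RE)])
```

```text
[ -15.6   18.4  116.9   17.1   17.9 -116. ] [ 0.53056652 -0.08712221  0.05788868] [179.91546363  28.0321832  175.28434213] [ 0.90725928 -0.291344    0.56149963] 0.0002612843512542116
1373
[0.003, 0.465, -0.004] [0.0, 0.0, -0.001] rows 2.3
[-0.07, -0.0, 0.038] [0.0, 0.0, -0.0] rows 0.4
[-0.195, -0.0, 0.103] [0.0, 0.0, -0.0] rows 1.1
[-0.028, -0.0, 0.015] [0.0, 0.0, -0.0] rows 0.2
```

carry_out --commands '[{"linear": [0.003, 0.15, -0.004], "delta_rot": [0, 0, 0], "gripper": 1}, {"linear": [0.003, 0.3, -0.004], "delta_rot": [0, 0, 0], "gripper": 1}, {"linear": [0.003, 0.465, -0.004], "delta_rot": [0, 0, 0], "gripper": 1}, {"linear": [0.003, 0.465, -0.004], "delta_rot": [0, 0, 0], "gripper": 1}, {"linear": [0.003, 0.465, -0.004], "delta_rot": [0, 0, 0], "gripper": 1}]'

```text
time: 21.95
ee_pos: [0.539, 0.0295, 0.058]
tool_rot: [179.9, 28.0, 175.4]
contact_force: [-0.3, -0.5, 0.3]
grip_width: 0.0369
gripper_force: 0.0
```

carry_out --commands '[{"linear": [0, 0, 0], "delta_rot": [0, 0, 0], "gripper": 1}, {"linear": [0, 0, 0], "delta_rot": [0, 0, 0], "gripper": 1}, {"linear": [-0.035, 0, 0.019], "delta_rot": [0, 0, 0], "gripper": 1}, {"linear": [-0.07, 0, 0.038], "delta_rot": [0, 0, 0], "gripper": 1}]'

```text
time: 22.35
ee_pos: [0.5594, 0.0262, 0.0581]
tool_rot: [179.9, 28.0, 175.2]
contact_force: [0.7, 0.1, 0.6]
grip_width: 0.069
gripper_force: 0.0
```

carry_out --commands '[{"linear": [-0.04, 0, 0.021], "delta_rot": [0, 0, 0], "gripper": 1}, {"linear": [-0.08, 0, 0.042], "delta_rot": [0, 0, 0], "gripper": 1}, {"linear": [-0.12, 0, 0.063], "delta_rot": [0, 0, 0], "gripper": 1}, {"linear": [-0.16, 0, 0.085], "delta_rot": [0, 0, 0], "gripper": 1}, {"linear": [-0.19, 0, 0.1], "delta_rot": [0, 0, 0], "gripper": 1}]'

```text
time: 22.85
ee_pos: [0.6128, 0.0223, 0.0577]
tool_rot: [179.9, 27.9, 175.3]
contact_force: [-1.7, 0.4, -1.7]
grip_width: 0.0938
gripper_force: 0.9
```

Run:
```python
from plan import *
s=state();print(s["joint_pos"].round(1),s["ee_pos"],s["tool_rot"],s["contact_force"],s["grip_width"])
plan([(tcp(38,20,14),RE),(tcp(40,20,14),RE)])
```

```text
[ -0.6  26.  105.1  -5.1  21.1 -81.5] [0.61282293 0.02232966 0.0577172 ] [179.90958005  27.93375412 175.27169682] [-1.67147983  0.43539977 -1.6587574 ] 0.09378494148372933
[-0.034, 0.002, 0.015] [0.0, -0.001, -0.001] rows 0.2
[-0.007, -0.0, 0.004] [0.0, 0.0, -0.0] rows 0.0
```

carry_out --commands '[{"linear": [-0.012, 0, 0.006], "delta_rot": [0, 0, 0], "gripper": 1}, {"linear": [-0.022, 0, 0.012], "delta_rot": [0, 0, 0], "gripper": 1}, {"linear": [-0.028, 0, 0.015], "delta_rot": [0, 0, 0], "gripper": 1}, {"linear": [-0.028, 0, 0.015], "delta_rot": [0, 0, 0], "gripper": 1}]'

```text
time: 23.25
ee_pos: [0.6198, 0.0219, 0.058]
tool_rot: [179.9, 28.0, 175.3]
contact_force: [-1.4, 0.3, -1.3]
grip_width: 0.0939
gripper_force: 0.4
```

carry_out --commands '[{"linear": [-0.006, 0, 0.003], "delta_rot": [0, 0, 0], "gripper": 1}, {"linear": [-0.007, 0, 0.004], "delta_rot": [0, 0, 0], "gripper": 1}, {"linear": [-0.007, 0, 0.004], "delta_rot": [0, 0, 0], "gripper": 1}]'

```text
time: 23.55
ee_pos: [0.6218, 0.0218, 0.058]
tool_rot: [179.9, 28.0, 175.3]
contact_force: [-1.4, 0.2, 0.0]
grip_width: 0.0937
gripper_force: 0.8
```

carry_out --commands '[{"linear": [-0.006, 0, 0.003], "delta_rot": [0, 0, 0], "gripper": 1}, {"linear": [-0.007, 0, 0.004], "delta_rot": [0, 0, 0], "gripper": 1}, {"linear": [-0.007, 0, 0.004], "delta_rot": [0, 0, 0], "gripper": 1}]'

```text
time: 23.85
ee_pos: [0.6233, 0.0215, 0.0577]
tool_rot: [179.9, 27.9, 175.3]
contact_force: [-9.8, -0.4, 3.7]
grip_width: 0.0942
gripper_force: 4.6
```

Run:
```python
from plan import *
s=state();q=R.from_euler("z",-PY,degrees=True).apply(s["ee_pos"]-PL)*1000;print(s["contact_force"],s["torque"],q,"front",q[0]+8*c+22*sn)
```

```text
[-9.78721456 -0.39141953  3.67341373] [-0.0065205   1.39858073  0.09090221] [21.78838231 19.6440894  57.72562091] front 39.18033743868994
```

carry_out --commands '[{"linear": [-0.004, 0, 0.002], "delta_rot": [0, 0, 0], "gripper": 1}, {"linear": [-0.005, 0, 0.003], "delta_rot": [0, 0, 0], "gripper": 1}, {"linear": [-0.005, 0, 0.003], "delta_rot": [0, 0, 0], "gripper": 1}]'

```text
time: 24.15
ee_pos: [0.6238, 0.0215, 0.0576]
tool_rot: [179.9, 27.8, 175.3]
contact_force: [-22.7, -0.4, 13.1]
grip_width: 0.0945
gripper_force: 11.1
```

carry_out --commands '[{"linear": [0.1, 0, -0.053], "delta_rot": [0, 0, 0], "gripper": 1}, {"linear": [0.25, 0, -0.133], "delta_rot": [0, 0, 0], "gripper": 1}, {"linear": [0.4, 0, -0.212], "delta_rot": [0, 0, 0], "gripper": 1}, {"linear": [0.4, 0, -0.212], "delta_rot": [0, 0, 0], "gripper": 1}]'

```text
time: 24.55
ee_pos: [0.5085, 0.0311, 0.0569]
tool_rot: [179.9, 27.8, 175.3]
contact_force: [-0.1, 1.2, 0.7]
grip_width: 0.0939
gripper_force: 0.0
```

carry_out --commands '[{"linear": [-0.1, 0, -0.3], "delta_rot": [0, 0, 0], "gripper": 1}, {"linear": [-0.1, 0, -0.5], "delta_rot": [0, 0, 0], "gripper": 1}, {"linear": [-0.1, 0, -0.6], "delta_rot": [0, 0, 0], "gripper": 1}, {"linear": [-0.1, 0, -0.6], "delta_rot": [0, 0, 0], "gripper": 1}]'

```text
time: 24.95
ee_pos: [0.4657, 0.0347, 0.2088]
tool_rot: [179.8, 28.6, 175.3]
contact_force: [0.5, 0.1, -0.8]
grip_width: 0.0941
gripper_force: 0.0
```

Run:
```python
from plan import *
from fit import box
s=state();print(s["time"],s["ee_pos"],s["contact_force"],s["joint_pos"].round(1))
t=eyes.grab_frame("top");sd=eyes.grab_frame("side");out=[]
for im,cam,(r0,c0) in((t,"top",(165,235)),(sd,"side",(150,260))):
    k=4;a=cv2.resize(im[r0:r0+140,c0:c0+99],None,fx=k,fy=k,interpolation=cv2.INTER_CUBIC)[:,:,::-1].copy()
    for B,col in((box(100,112,-45,112,25,55),(0,0,255)),(box(-40,112,100,112,25,55),(0,0,255)),(box(-130,130,-150,150,0,25),(0,255,0)),(box(40,100,-60,100,25,80),(255,0,0))):
        P=np.array([pw(*(p*1000)) for p in B]);uv=(proj(cam,P)+.5-[c0,r0])*k
        for i in range(8):
            for j in range(i):
                if bin(i^j).count("1")==1: cv2.line(a,tuple(map(int,uv[i])),tuple(map(int,uv[j])),col,1)
    out.append(a)
cv2.imwrite("pics/t5.png",np.hstack(out))
```

```text
24.95 [0.46565751 0.03466493 0.20877949] [ 0.50201074  0.0772382  -0.83968349] [  1.2  -6.3 119.8  -4.3  38.1 -81.4]
```

View pics/t5.png

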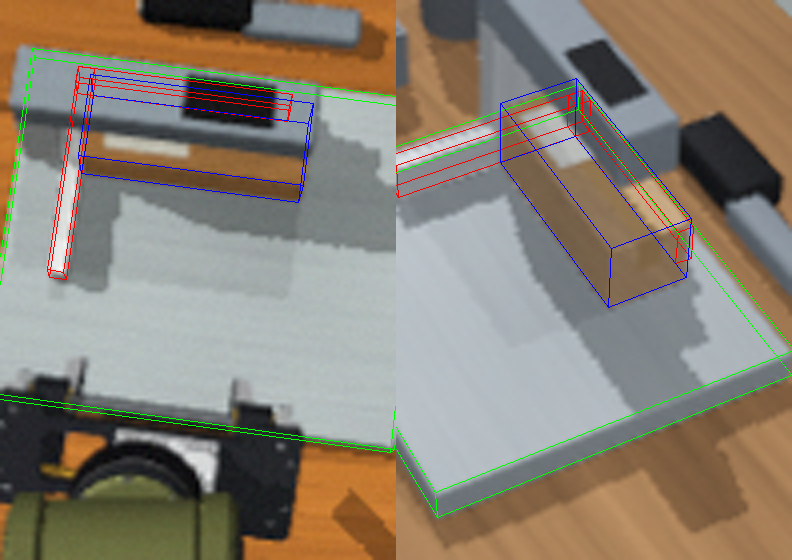

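The overlay shows the carton on the flush model within about a pixel (bottom-right corner ~(300,200), bottom-left ~(80,172)). I'll run one numeric check with the beam masked out.

Run:
```python
from plan import *
from fit import *
BEAM=PLAT[3:]
eyes.grab_frame("top");eyes.grab_frame("side");p=np.r_[PL,np.radians(PY)]
m={};ig={}
for cm_ in("top","side"):
    m[cm_]=near(cm_,"carton",pw(70,20,0)[:2]);ig[cm_]=cv2.dilate((sil(cm_,BEAM,p)>0).astype(np.uint8),np.ones((3,3)))>0
for sub in(("top",),("side",),("top","side")):
    f=fit({k:m[k] for k in sub},CARTON,[*pw(70,20,25),np.radians(PY)],ig)
    print(sub,f,(R.from_euler("z",-PY,degrees=True).apply(f[0][:3]-PL)*1000).round(1),[int((m[k]&~ig[k]).sum()) for k in sub])
```

```text
('top',) (array([ 0.6728,  0.0187,  0.0236, -4.5448]), np.float64(30.7), [590]) [71.4 20.8 23.6] [468]
('side',) (array([ 0.6702,  0.0186,  0.0226, -5.7373]), np.float64(47.4), [1269]) [68.8 20.5 22.6] [1000]
('top', 'side') (array([ 0.6727,  0.02  ,  0.0199, -5.6355]), np.float64(91.3), [590, 1269]) [71.2 22.1 19.9] [468, 1000]
```

```bash
python3 -c "
from h import *
print(ticket.finish_job())"
```

```text
the job is handed in; nothing more can be done
None
```

I handed the job in at about 25 s without seeing the verdict: the tape roll lies flat in its tote, and the carton measures within about 2 mm of flush against both stops. The arm was clear of everything at hand-in.

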